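Put the toothbrush away in its lidded box and snap the lid shut

TASK

Put the toothbrush away for the night: take it out of the spring clip and lay it, without dropping it, flat in the open toothbrush box with its bristles facing up, and let go of it. Then swing the box's lid over and press it down until its catch snaps and the lid sits fully shut. Leave the other things on the ledge where they stand.

Things in the scene. Friction and masses are not known exactly. Their poses are not given: they have to be found in the camera images.
- toothbrush: Green toothbrush, 180 mm long, loose, about 22 g. Origin on the handle's middle line, 100 mm from the tail: grip here. x points to the head, z where the bristles face. Handle 13 mm wide (y), 12 mm thick (z), x -100 to +25 mm; head x +50 to +80 mm. Flat back at z -6 mm all along, bristles up to z +10 mm. In the clip it slopes, head up, 38 degrees from level.
- clip_bracket: Steel bracket screwed to the ledge, origin on the ledge under the clip: foot plate 60 x 44 mm, upright strip 26 mm wide, spring clip on top. It stands wholly below the brush, to the left or to the right of the box.
- clip (a point): Middle of the clip, 95 mm above the ledge, on the handle's middle line, 42 mm tailward of the brush's origin. Two sprung steel leaves, 16 mm long along the brush, hold the handle from both sides (its y) and rise 12 mm above its middle line. The clip opens along the brush's +z: about 7 N draws the brush out that way. Keep fingers 20 mm off this point.
- brush_box: Blue box stuck to the ledge, origin at the centre of its underside. 80 mm (x) by 216 mm (y), rim 28 mm high, walls and floor 3 mm: inside 74 x 210 mm, floor 3 mm above the ledge. Lid hinged along the long +x side; at the middle of the long -x side the catch, a white spring tongue 42 mm wide, reaching 10 mm out and 41 mm up, which bends outward as the lid passes.
- box_lid (a joint): Angle of the pale blue lid (80 x 216 x 14 mm): 0 fully shut, 2.05 to 2.3 at the start (leaning back past upright), stop at 2.35. Stiff hinge: it stays where left, 0.5 N at its edge moves it. At about 0.12 it rests on the catch, front edge 10 mm proud; about 10 N pressed down near the middle of the front edge snaps it to 0, where it stays.
- lid_edge (a point): Point on the lid's outer (top) face at the middle of its free edge, 80 mm from the hinge line; when shut it is 42.5 mm above the ledge, over the middle of the box's -x wall.
- lid_hinge (a point): Middle of the lid's hinge line, at x = +40 mm of the box, 28.5 mm above the ledge; the lid turns about the box's y axis here.
- mug: Pink plastic mug, 84 mm across, 95 mm high, handle to its +y; leave alone. Origin under its centre.
- jug: Aluminium jug, 120 mm across, 150 mm high, handle out to 100 mm from its axis; leave alone. Origin under its centre.
- cup: White ceramic cup, 76 mm across, 75 mm high; leave alone. Origin under its centre.
- soap_tray: Orange oval soap tray, 100 x 144 mm, 20 mm high; leave alone. Origin under its centre.
- soap: Green bar of soap, 50 x 78 x 24 mm, lying in the tray; leave alone. Origin under its centre.
- oil_bottle: Blue hair-oil bottle, 56 mm across, 140 mm high; leave alone. Origin under its centre.
- powder_tin: Red and silver tooth-powder tin, 60 mm across, 85 mm high; leave alone. Origin under its centre.
Not all that is in view belongs to the job. Leave any orange look-alike of the toothbrush alone.

How it is judged (in metres and radians):
On the way, in this order (a step that is already met when the one before it is completed fails the run):
1. the toothbrush lies flat in the box, bristles up, let go, with the lid still open (x of toothbrush in the frame of brush_box between -0.033 and 0.033 m and y of toothbrush in the frame of brush_box between -0.03 and 0.03 m and z of toothbrush in the frame of brush_box between 0.003 and 0.016 m and angle between toothbrush's own z axis and vertical below 0.3 rad and angle between toothbrush's own x axis and vertical between 1.47 and 1.67 rad and contact force between the fingers and toothbrush below 0.05 N and value of joint box_lid above 0.5 rad), for 0.2 s.
2. the lid is pressed past its catch and fully shut (value of joint box_lid below 0.03 rad), for 0.2 s.
At the end, for the whole second after the job is handed in: The toothbrush lies at rest in the box, level within about 6 degrees, bristles up within 17 degrees, and the lid is shut past its catch (joint box_lid below 0.03 rad) (x of toothbrush in the frame of brush_box between -0.033 and 0.033 m and y of toothbrush in the frame of brush_box between -0.03 and 0.03 m and z of toothbrush in the frame of brush_box between 0.003 and 0.016 m and angle between toothbrush's own z axis and vertical below 0.3 rad and angle between toothbrush's own x axis and vertical between 1.47 and 1.67 rad and value of joint box_lid below 0.03 rad and linear speed of toothbrush below 0.05 m/s); the robot touches nothing.
It fails at once if one of the other things (pink mug, aluminium jug, white ceramic cup, soap tray, soap, blue oil bottle, powder tin) is pushed more than 30 mm or tipped over (distance of any of mug, jug, cup, soap_tray, soap, oil_bottle, powder_tin from where it was at the start of the episode above 0.03 m or angle between any of mug, jug, cup, soap_tray, soap, oil_bottle, powder_tin's own z axis and vertical above 0.35 rad).
It fails at once if the toothbrush is let fall: out of the clip, not held by the fingers, its middle more than 40 mm above the ledge (contact force between the fingers and toothbrush below 0.01 N and distance between toothbrush and clip above 0.075 m and height (world z) of toothbrush above 0.04 m).
It also fails if it takes over 61 s, if anything falls off the work surface, if the arm or the gripper's body presses on something with over 40 N, if the wrist force passes 120 N, or if a joint passes its speed limit or range.

ROBOT

A 6-joint arm with a two-finger parallel gripper is mounted at the origin on the work surface. World frame = base frame: x ahead of the robot, y to its left, z up, the work surface at z = 0. Lengths are in mm, angles in rad, forces in N, time in s.
With the tool pointing down it reaches from about 350 to 775 mm from the base axis. Payload 7.3 kg.
Tool frame: the origin (TCP) lies midway between the tips of the shut fingers; the grasp point (between the pads) lies 19 mm behind it; z points along the fingers, x is the direction in which the jaws open and shut, and the axes are right-handed (so a half turn about z gives the same grasp; the last joint's range is limited). The gripper opens to 92 mm and grips with 3 to 60 N. Pads are 19 mm wide; open, the fingers measure 130 mm over their backs; the gripper's body (75 mm by 190 mm) begins 47 mm behind the grasp point.
Start: joints at [-1.379, 0.342, 1.524, -0, 1.275, -0.146], TCP at [174.014, -495.342, 226.741] pointing down, gripper open.
Joint ranges: [-2.53, 2.53], [-0.77, 2.02], [0.04, 2.7], [-1, 4.14], [0.28, 2.66], [-3.11, 3.11]. Speed limits (rad/s): [2.57, 2.57, 3.14, 3.14, 3.14, 3.14].

INTERFACE

Orientations are given as [roll, pitch, yaw] about the fixed x, y, z axes, in that order (R = Rz(yaw) Ry(pitch) Rx(roll)).
In Python, from plant import bot gives the robot as it stands.
- The arm moves only by the shell command python3 -m pendant 'ROWS' [OPENING]. ROWS is JSON, a list of rows, each an object with "linear": the shift along the world's x, y, z in mm, a list of three; "twist": the turn about the world's z in degrees. In form: [{"linear": [x, y, z], "twist": twist}, ...]. A call has 1 to 20 rows; each row is the pose to reach, as a shift and turn from the pose commanded when the call began; what a row does not reach only later rows make up. A row lasts 1/8 s, in which the tool goes at most 62.5 mm and 10.7 degrees, less where a joint would pass 70% of its speed; a pose out of reach is approached as far as the arm can. A call with a gripper value outside its range is refused whole. OPENING is the closure in counts, from 0 (fully open) to 255 (shut), set as the call begins (- or left out, the last holds). The fingers move at their own pace and stop on an object; the grip force is fixed at half the most. Time passes only in rows, so rows that repeat a pose let the fingers close. It gives the time, the measured TCP pose, the force and the opening at its end, in the units of the state.
- bot.get_obs(): the state, without advancing time (a new reading comes with each control period).
- bot.capture(name): name is "scene" or "top"; returns a dict with "frame" (480x640x3 uint8, blue, green, red), "z_map" (480x640 float32, mm along the optical axis (not along the pixel's ray), 0 where there is no reading), "fx", "fy", "cx", "cy" (pixels), "rvec" (rotation vector, rad) and "tvec" (3), from world to camera coordinates, as OpenCV has them. Camera axes: x right, y down, z forward; pixel columns grow to the right and rows downward; lengths in mm; the calibration is good to about 2 mm. A picture is of the moment at which its call begins.
- bot.close_job(): hands the job in, once; it reports no verdict.
The state is a dict: "time": time; "joint_positions": joint angles; "dq": joint speeds; "tau": joint torques, N m; "tool_pos": TCP position; "tcp_rot": TCP orientation; "contact_force": force on the tool from outside, world axes, zero at the start; "moment": the same for the moment, N m; "grip_width": finger opening in mm.
Only numpy, scipy, OpenCV 4.12 (cv2) and the standard library are available. Lean on these libraries where they do the work, as an engineer would, in place of code of your own. Each camera call takes 0.05 s, during which the arm holds its last target. There are 200 camera calls.

## Working session

There is one attempt and no reset: what is moved stays moved. The work goes in short steps, Python scripts to look and compute and a shell command to move; the robot and the scene stay as the last step left them, time stands still between calls to the robot, and variables do not carry over. Pictures are saved under pics/ and viewed, about 8 in all and at most 12, crops included, and the job is handed in when it is done.

```bash
ls; mkdir -p pics; python3 - <<'E'
from plant import bot
import cv2,numpy as np
print(bot.get_obs())
for n in("scene","top"):
    c=bot.capture(n); cv2.imwrite(f"pics/{n}0.png",c["frame"]); np.savez(f"pics/{n}0.npz",**c)
    R=cv2.Rodrigues(np.array(c["rvec"],float))[0]; print(n,c["fx"],c["cx"],c["cy"],-R.T@np.array(c["tvec"]).ravel(),R[2])
E
```

```text
pics
{'time': 0.0, 'joint_positions': array([-1.37902455e+00,  3.42676348e-01,  1.52503433e+00, -2.80933751e-05,
        1.27542164e+00, -1.45999462e-01]), 'dq': array([-8.12163655e-04, -1.23886708e-03, -6.03593205e-05, -2.65328403e-03,
        5.81011115e-04, -7.56775788e-04]), 'tau': array([-4.81107600e-04, -4.31243634e+01, -2.44214988e+01,  7.16820988e-02,
        5.59913332e-02, -1.17936665e-04]), 'tool_pos': array([ 173.90854596, -494.90957198,  226.06300343]), 'tcp_rot': array([-3.14139524e+00,  1.52719482e-03, -1.23301674e+00]), 'contact_force': array([1.31742379, 0.38013751, 0.16626883]), 'moment': array([-0.01627356,  0.02389285,  0.00823102]), 'grip_width': 91.85596743503504}
scene 435.70393037842143 324.3473550580185 237.54963394201854 [1160.23694703 -198.37000164  966.08795651] [-0.60327197  0.06591613 -0.79480689]
top 567.932758387122 320.58858215422424 251.83378399770714 [ 338.65547302 -120.41954201 1440.9520439 ] [ 0.15099024  0.01990513 -0.98833483]
```

View pics/scene0.png

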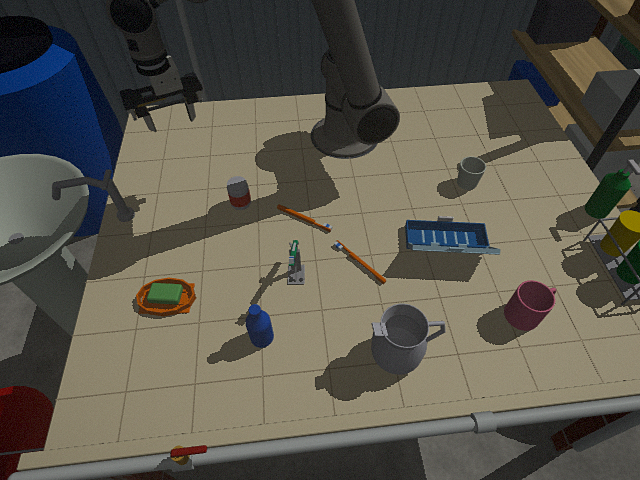

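View pics/top0.png

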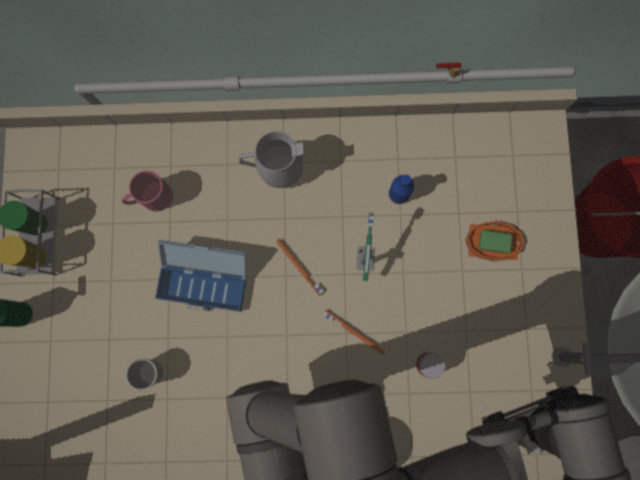

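Top view: the clip and brush are at about (369,250), head up the image (+x). The box is at (200,287), lid leaning away from the robot and catch at (200,307). I'll measure these next.

```bash
cat > h.py <<'E'
import cv2,numpy as np
def load(n): return dict(np.load(f"pics/{n}.npz"))
def cloud(c):
    R=cv2.Rodrigues(np.array(c["rvec"],float))[0]; z=c["z_map"]; v,u=np.mgrid[:480,:640]
    P=np.stack([(u-c["cx"])/c["fx"]*z,(v-c["cy"])/c["fy"]*z,z],-1)-np.array(c["tvec"]).ravel()
    return P@R
def hsv(c): return cv2.cvtColor(c["frame"],cv2.COLOR_BGR2HSV)
def snap(n,tag):
    from plant import bot
    c=bot.capture(n); cv2.imwrite(f"pics/{tag}.png",c["frame"]); np.savez(f"pics/{tag}.npz",**c); return c
E
python3 - <<'E'
from h import *
np.set_printoptions(precision=1,suppress=True)
for n,roi in(("scene0",(270,230,315,290)),("top0",(345,205,395,290))):
    c=load(n);P=cloud(c);H=hsv(c);x0,y0,x1,y1=roi
    m=np.zeros((480,640),bool);m[y0:y1,x0:x1]=1
    g=m&(H[...,0]>45)&(H[...,0]<95)&(H[...,1]>110)&(H[...,2]>50)&(c["z_map"]>0)
    Q=P[g]; print(n,len(Q)); print(Q[np.argsort(Q[:,0])][::max(1,len(Q)//25)])
    v,u=np.where(g);print("px",u.min(),u.max(),v.min(),v.max())
for n,roi in(("scene0",(395,205,510,265)),("top0",(145,225,260,320))):
    c=load(n);P=cloud(c);H=hsv(c);x0,y0,x1,y1=roi
    S=P[y0:y1,x0:x1];h=H[y0:y1,x0:x1]
    b=(h[...,0]>95)&(h[...,0]<125)&(h[...,1]>60)
    for lo,hi in((1,12),(22,33),(34,50),(50,65),(65,80),(80,120)):
        Q=S[(S[...,2]>lo)&(S[...,2]<hi)&b]
        if len(Q)>5: print(n,lo,hi,len(Q),Q.min(0),Q.max(0),cv2.minAreaRect(Q[:,:2].astype(np.float32)))
    sat=h[...,1]
    cv2.imwrite(f"pics/z{n}.png",cv2.resize(c["frame"][y0-10:y1+10,x0-10:x1+10],None,fx=5,fy=5,interpolation=2))
a=cv2.resize(load("top0")["frame"][195:300,330:420],None,fx=5,fy=5);b=cv2.resize(load("top0")["frame"][225:325,145:255],(570,525))
b=cv2.resize(load("top0")["frame"][225:325,140:262],(305,250)); 
E
python3 - <<'E'
import cv2,sys
sys.path.insert(0,'.')
import os;os.chdir('.')
from h import *
t=load("top0")["frame"];s=load("scene0")["frame"]
f=lambda i,x,y,w,h:cv2.resize(i[y:y+h,x:x+w],(400,300),interpolation=cv2.INTER_CUBIC)
cv2.imwrite("pics/mos.png",np.vstack([np.hstack([f(t,145,230,112,84),f(t,320,205,112,84)]),np.hstack([f(s,400,195,104,78),f(s,250,225,96,72)])]))
E
```

```text
scene0 68
[[ 478.4 -200.1   68.7]
 [ 479.2 -202.6   70.2]
 [ 484.8 -205.4   73.7]
 [ 486.2 -202.8   75.2]
 [ 493.4 -195.5   79.4]
 [ 495.7 -198.    82.8]
 [ 499.3 -205.7   84.6]
 [ 509.4 -198.5   92.8]
 [ 528.3 -199.1  105.9]
 [ 533.3 -199.3  108.6]
 [ 538.8 -201.7  116.5]
 [ 542.3 -201.9  117.2]
 [ 547.3 -211.6  121.6]
 [ 554.8 -211.7  127.9]
 [ 556.3 -209.3  129.6]
 [ 557.5 -207.   130.9]
 [ 561.7 -207.2  132.7]
 [ 562.3 -209.5  133.9]
 [ 564.9 -214.3  134.3]
 [ 568.9 -209.6  139.2]
 [ 569.6 -207.3  139.8]
 [ 571.4 -209.8  138.7]
 [ 571.6 -207.5  138.6]
 [ 571.9 -205.2  138.6]
 [ 572.3 -212.3  136.4]
 [ 573.7 -207.7  137.6]
 [ 574.2 -210.   138.6]
 [ 576.4 -205.8  133. ]
 [ 576.8 -203.5  133.2]
 [ 601.6 -206.4  153.3]
 [ 618.2 -217.8  167.7]
 [ 619.4 -213.4  168.6]
 [ 620.5 -211.2  169.9]
 [ 621.4 -211.4  167.4]]
px 289 297 240 265
top0 7
[[ 483.6 -198.9   68.4]
 [ 559.  -205.4  129.8]
 [ 561.3 -207.8  129.9]
 [ 565.3 -205.3  135. ]
 [ 567.7 -205.4  134.6]
 [ 567.7 -207.8  133.9]
 [ 569.9 -207.8  135.3]]
px 365 369 237 277
scene0 1 12 1164 [399.1 100.6   1. ] [503.5 323.5  12. ] ((
[... 485 characters left out ...]
6875, 196.28829956054688), (214.5038299560547, 22.886802673339844), 86.41009521484375)
scene0 80 120 76 [533.5  89.9  80. ] [585.9 298.3  91. ] ((564.50439453125, 194.26034545898438), (212.39703369140625, 17.07032012939453), 77.5837173461914)
top0 1 12 1189 [418. 107.   1.] [524.8 324.5  11.9] ((465.6576843261719, 214.38156127929688), (213.53607177734375, 85.0279541015625), 79.92619323730469)
top0 22 33 306 [414.2 102.1  22.1] [529.5 324.7  32.9] ((473.3028869628906, 212.45956420898438), (214.453125, 85.30396270751953), 79.98973083496094)
top0 34 50 19 [427.9 123.   34.3] [528.5 294.5  38.5] ((473.6845397949219, 215.32659912109375), (174.19143676757812, 82.26522064208984), 80.60801696777344)
```

View pics/mos.png

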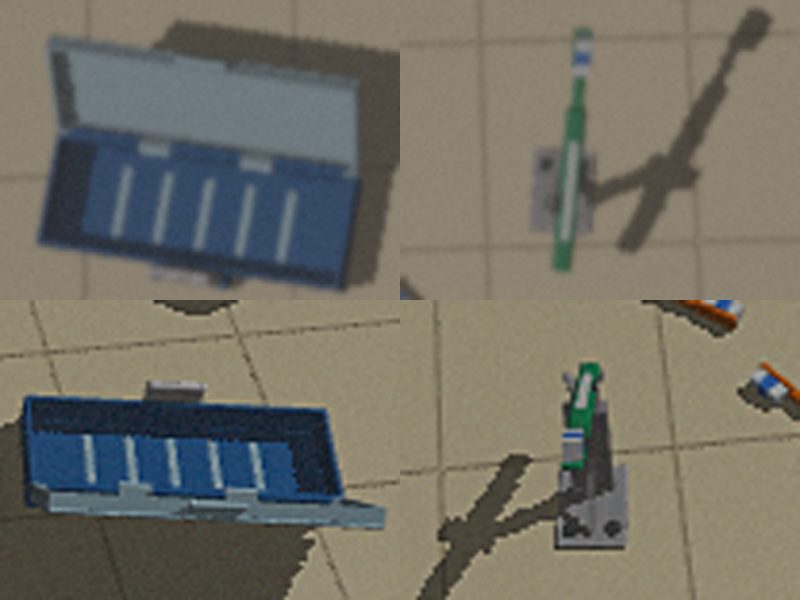

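The mosaic shows the lid leaning back, box yaw about -10°, and the brush with its head to +x and a slight negative yaw. I'll refine the numbers.

```bash
python3 - <<'E'
from h import *
np.set_printoptions(precision=1,suppress=True)
c=load("top0");P=cloud(c);H=hsv(c)
S=P[225:320,145:260].reshape(-1,3);h=H[225:320,145:260].reshape(-1,3)
b=(h[:,0]>95)&(h[:,0]<125)
q=S[b&(h[:,1]>110)&(S[:,2]>24)&(S[:,2]<32)]
best=None
for y in np.arange(-14,-5,.5):
    a=np.radians(y);ex=np.array([np.cos(a),np.sin(a)]);ey=np.array([-ex[1],ex[0]])
    l=np.ptp(np.percentile(q[:,:2]@ey,[1,99]));
    if best is None or l<best[0]: best=(l,y)
for y in(-11,-10,-9):
    a=np.radians(y);ex=np.array([np.cos(a),np.sin(a)]);ey=np.array([-ex[1],ex[0]])
    print(y,"ext x",np.percentile(q[:,:2]@ex,[0,2,98,100]),"ext y",np.percentile(q[:,:2]@ey,[0,2,98,100]))
a=np.radians(-10);ex=np.array([np.cos(a),np.sin(a)]);ey=np.array([-ex[1],ex[0]])
for n,r in(("top0",(225,320,145,260)),("scene0",(200,268,395,510))):
    c=load(n);Q=cloud(c)[r[0]:r[1],r[2]:r[3]].reshape(-1,3);hh=hsv(c)[r[0]:r[1],r[2]:r[3]].reshape(-1,3)
    X=Q[:,:2]@ex;Y=Q[:,:2]@ey
    k=(Q[:,2]>45)
    o=np.argsort(X[k]); print(n,k.sum(),"Yext",np.percentile(Y[k],[0,2,98,100])); print(np.c_[X[k],Q[k,2]][o][::max(1,k.sum()//25)])
# brush
for n,r in(("top0",(205,290,345,395)),("scene0",(228,290,270,315))):
    c=load(n);Q=cloud(c)[r[0]:r[1],r[2]:r[3]].reshape(-1,3);hh=hsv(c)[r[0]:r[1],r[2]:r[3]].reshape(-1,3)
    off=Q[:,2]-(70+(Q[:,0]-484)*np.tan(np.radians(38)))
    k=(abs(off)<14)&(Q[:,2]>55)
    q=Q[k];pf=np.polyfit(q[:,0],q[:,1],1)
    print(n,k.sum(),"yaw",np.degrees(np.arctan(pf[0])),"y at 480,550,620",np.polyval(pf,[480,550,620]),q.min(0),q.max(0))
    for x in range(470,650,12):
        w=q[(q[:,0]>=x)&(q[:,0]<x+12)]
        if len(w): print(x,len(w),w.mean(0),np.ptp(w[:,1]))
E
```

```text
-11 ext x [404.6 409.1 464.8 465.2] ext y [193.3 193.5 392.  394.2]
-10 ext x [407.9 412.5 468.8 469.3] ext y [185.6 186.3 384.  386.1]
-9 ext x [411.1 415.7 474.5 474.8] ext y [177.7 178.7 375.8 378. ]
top0 1358 Yext [-59.8 -59.8 397.9 401.3]
[[ 354.4 1441. ]
 [ 489.7   51.5]
 [ 496.4   45.7]
 [ 498.7   50.2]
 [ 500.2   47.9]
 [ 501.7   46.9]
 [ 503.1   45.3]
 [ 504.5   56.9]
 [ 505.8   59. ]
 [ 507.1   59.9]
 [ 508.3   60. ]
 [ 509.8   55.7]
 [ 511.1   60.7]
 [ 512.6   58.8]
 [ 513.8   65.6]
 [ 515.2   69.1]
 [ 516.5   83. ]
 [ 517.4   61.8]
 [ 518.2   87. ]
 [ 518.9   85.7]
 [ 520.4   86.7]
 [ 522.    91.5]
 [ 523.6   81.2]
 [ 525.3   83.9]
 [ 527.1   77.6]
 [ 528.9   78.9]]
scene0 554 Yext [  6.1   6.1 396.6 399.7]
[[ 481.5   46.8]
 [ 509.2   80.1]
 [ 517.2   88.2]
 [ 517.8   85.6]
 [ 518.5   87.6]
 [ 519.1   85.5]
 [ 519.7   86.2]
 [ 520.3   87.4]
 [ 520.7   86.1]
 [ 521.2   81.1]
 [ 521.9   92.9]
 [ 522.5   84.2]
 [ 522.8   82.6]
 [ 523.2   88.3]
 [ 523.6   84.2]
 [ 523.9   84.8]
 [ 524.3   87.3]
 [ 524.9   84.3]
 [ 525.3   83.7]
 [ 525.7   85.5]
 [ 526.2   82.5]
 [ 526.6   83.
[... 821 characters left out ...]

scene0 175 yaw -5.360104509260924 y at 480,550,620 [-199.7 -206.2 -212.8] [ 478.4 -217.9   68.7] [ 621.8 -192.1  180. ]
470 4 [ 479.1 -198.8   69.5] 7.681337600329414
482 8 [ 488.4 -200.4   76.1] 10.346041740647422
494 8 [ 499.1 -201.6   84.2] 12.774201129191596
506 13 [ 511.4 -206.    97.8] 22.299808974148675
518 29 [ 524.1 -203.2  101.1] 24.984416135186024
530 17 [ 534.8 -204.   105.7] 24.577877172041383
542 12 [ 546.5 -204.7  119.7] 11.846630969688732
554 11 [ 559.7 -207.7  131.5] 12.00072769175432
566 21 [ 572.5 -207.6  137.7] 11.901715561282373
590 9 [ 599.  -211.   164.8] 10.304426208871774
602 18 [ 609.6 -211.7  173.5] 10.433954329803157
614 25 [ 617.6 -213.2  170.2] 9.97636335483574
```

```bash
python3 - <<'E'
from h import *
np.set_printoptions(precision=1,suppress=True)
c=load("top0");H=hsv(c);R=cv2.Rodrigues(np.array(c["rvec"],float))[0];t=np.array(c["tvec"]).ravel()
m=np.zeros((480,640),np.uint8);m[225:320,145:260]=((H[...,0]>100)&(H[...,0]<125)&(H[...,1]>115))[225:320,145:260]
m=cv2.morphologyEx(m,cv2.MORPH_CLOSE,np.ones((7,7)))
k=max(cv2.findContours(m,0,1)[0],key=cv2.contourArea).reshape(-1,2).astype(float)
d=np.c_[(k[:,0]-c["cx"])/c["fx"],(k[:,1]-c["cy"])/c["fy"],np.ones(len(k))]@R;o=-R.T@t
W=o+d*((28-o[2])/d[:,2])[:,None]
r=cv2.minAreaRect(W[:,:2].astype(np.float32));print(r,cv2.boxPoints(r))
a=np.radians(-10);ex=np.array([np.cos(a),np.sin(a)]);ey=np.array([-ex[1],ex[0]])
X=W[:,:2]@ex;Y=W[:,:2]@ey
for lo,hi in((190,240),(240,270),(320,350),(350,395)):
    s=(Y>lo)&(Y<hi);print(lo,hi,X[s].min(),X[s].max())
# catch
P=cloud(c);Q=P[295:318,180:225].reshape(-1,3);q=Q[(Q[:,2]>30)];print("catch",len(q),np.median(q@np.r_[ex,0]),np.median(q[:,:2]@ey),q[:,2].max(),np.ptp(q[:,:2]@ey))
E
```

```text
((476.64971923828125, 205.61709594726562), (200.8353729248047, 72.12079620361328), 80.60426330566406) [[424.7 112.4]
 [495.8 100.7]
 [528.6 298.8]
 [457.5 310.6]]
190 240 398.5746056880495 468.54031689539147
240 270 398.0212468191385 457.86160483006125
320 350 397.23364635451213 467.9403197230106
350 395 400.5294389839533 468.4819656581195
catch 65 380.8252798965924 289.1161621194818 1440.9520438968002 373.5361709951266
```

Brush origin is about (560,-207,121), yaw -5.5°. Box is about (471,212), yaw -10°, lid about 2.25 rad. Next I move above the brush.

```bash
python3 -m pendant '[{"linear":[40,40,30],"twist":-4},{"linear":[90,80,50],"twist":-10},{"linear":[140,120,50],"twist":-16},{"linear":[190,160,50],"twist":-20},{"linear":[240,200,50],"twist":-25},{"linear":[290,235,50],"twist":-25},{"linear":[340,265,40],"twist":-25},{"linear":[386,288,30],"twist":-25},{"linear":[386,288,20],"twist":-25},{"linear":[386,288,20],"twist":-25},{"linear":[386,288,20],"twist":-25}]' 0
python3 - <<'E'
from h import *
snap("scene","s1");f=cv2.imread("pics/s1.png")[150:300,220:420];cv2.imwrite("pics/s1c.png",cv2.resize(f,None,fx=3.5,fy=3.5,interpolation=2))
E
```

```text
time: 1.48
tool_pos: [559.2, -208.3, 247.3]
tcp_rot: [-3.141, -0.0, -1.671]
contact_force: [-0.0, 0.5, -0.3]
grip_width: 91.8
```

View pics/s1c.png

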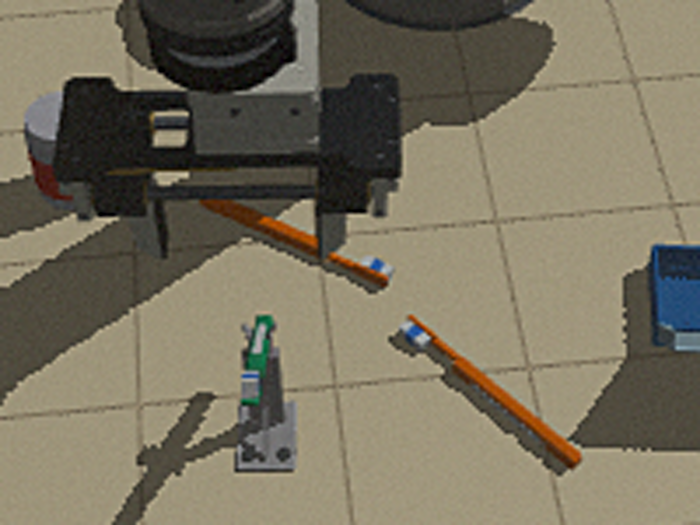

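The gripper is lined up over the brush, fingers on either side. Descend and grip.

```bash
python3 -m pendant '[{"linear":[0,0.5,-50],"twist":0},{"linear":[0,0.5,-90],"twist":0},{"linear":[0,0.5,-115],"twist":0},{"linear":[0,0.5,-130],"twist":0},{"linear":[0,0.5,-135],"twist":0},{"linear":[0,0.5,-135],"twist":0}]' 0
python3 -m pendant '[{"linear":[0,0,0],"twist":0},{"linear":[0,0,0],"twist":0},{"linear":[0,0,0],"twist":0},{"linear":[0,0,0],"twist":0},{"linear":[0,0,0],"twist":0},{"linear":[0,0,0],"twist":0},{"linear":[0,0,0],"twist":0},{"linear":[0,0,0],"twist":0}]' 255
```

```text
time: 2.28
tool_pos: [560.3, -207.3, 112.5]
tcp_rot: [-3.14, -0.001, -1.67]
contact_force: [-0.4, 0.4, -0.1]
grip_width: 91.5
time: 3.28
tool_pos: [560.0, -206.8, 111.7]
tcp_rot: [3.142, -0.0, -1.669]
contact_force: [0.8, 0.5, -0.1]
grip_width: 16.6
```

```bash
python3 -m pendant '[{"linear":[0,0,0],"twist":0},{"linear":[0,0,0],"twist":0},{"linear":[0,0,0],"twist":0},{"linear":[0,0,0],"twist":0}]' 255
python3 -m pendant '[{"linear":[-2.5,0.2,3],"twist":0},{"linear":[-5,0.5,6.5],"twist":0},{"linear":[-7.5,0.7,9.5],"twist":0},{"linear":[-10,1,13],"twist":0},{"linear":[-12.5,1.2,16],"twist":0},{"linear":[-15,1.4,19],"twist":0},{"linear":[-18.5,1.7,24],"twist":0},{"linear":[-22,2,28],"twist":0},{"linear":[-25,2.4,32],"twist":0},{"linear":[-25,2.4,50],"twist":0},{"linear":[-25,2.4,50],"twist":0}]'
python3 - <<'E'
from h import *
snap("scene","s2");f=cv2.imread("pics/s2.png")[150:300,220:420];cv2.imwrite("pics/s2c.png",cv2.resize(f,None,fx=3.5,fy=3.5,interpolation=2))
E
```

```text
time: 3.78
tool_pos: [560.0, -206.9, 111.7]
tcp_rot: [-3.142, -0.0, -1.669]
contact_force: [-0.2, -1.2, 0.7]
grip_width: 12.8
time: 5.15
tool_pos: [535.7, -204.9, 163.1]
tcp_rot: [-3.139, -0.001, -1.669]
contact_force: [0.2, -0.8, -0.0]
grip_width: 12.6
```

View pics/s2c.png

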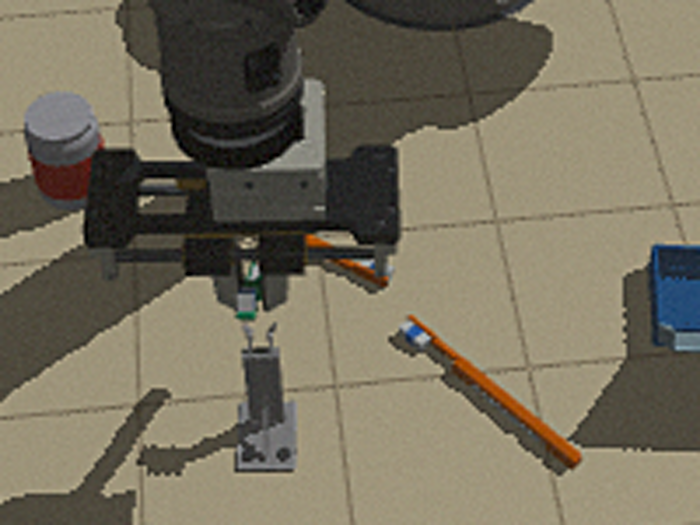

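Brush is out and held. Next I carry it to above the box with the head toward the box's +y, then check slope and position.

```bash
python3 -m pendant '[{"linear":[-3,20,30],"twist":4},{"linear":[-8,60,40],"twist":12},{"linear":[-14,100,40],"twist":20},{"linear":[-20,140,40],"twist":28},{"linear":[-26,180,40],"twist":36},{"linear":[-33,220,40],"twist":44},{"linear":[-40,260,40],"twist":52},{"linear":[-46,300,40],"twist":60},{"linear":[-52,340,40],"twist":68},{"linear":[-58,380,40],"twist":76},{"linear":[-63,410,40],"twist":82},{"linear":[-66,427,40],"twist":85.5},{"linear":[-66,427,30],"twist":85.5},{"linear":[-66,427,20],"twist":85.5},{"linear":[-66,427,10],"twist":85.5},{"linear":[-66,427,10],"twist":85.5},{"linear":[-66,427,10],"twist":85.5}]'
python3 - <<'E'
from h import *
np.set_printoptions(precision=1,suppress=True)
c=snap("scene","s3");f=c["frame"][110:280,380:580];cv2.imwrite("pics/s3c.png",cv2.resize(f,None,fx=3.5,fy=3.5,interpolation=2))
P=cloud(c);H=hsv(c)
g=(H[...,0]>45)&(H[...,0]<90)&(H[...,1]>110)&(c["z_map"]>0)&(P[...,0]>380)&(P[...,0]<560)&(P[...,1]>80)&(P[...,1]<350)&(P[...,2]>30)
q=P[g];o=np.argsort(q[:,1]);print(len(q));print(q[o][::max(1,len(q)//15)])
E
```

```text
time: 7.32
tool_pos: [469.3, 222.2, 171.8]
tcp_rot: [-3.142, -0.0, -0.178]
contact_force: [-0.2, -0.4, 0.2]
grip_width: 12.7
184
[[399.2 133.9 531.2]
 [459.8 146.  119.8]
 [478.6 151.1 481.2]
 [459.6 153.8 133.9]
 [460.4 156.  134.5]
 [496.2 158.7 488.2]
 [465.7 163.9 139.5]
 [466.1 168.2 143.2]
 [465.1 174.9 137.4]
 [468.4 183.  155. ]
 [467.7 187.8 157.4]
 [494.6 191.3 368. ]
 [470.7 198.3 163. ]
 [470.6 205.2 176.6]
 [492.7 219.6 261.7]
 [484.3 275.9 234.1]]
```

View pics/s3c.png

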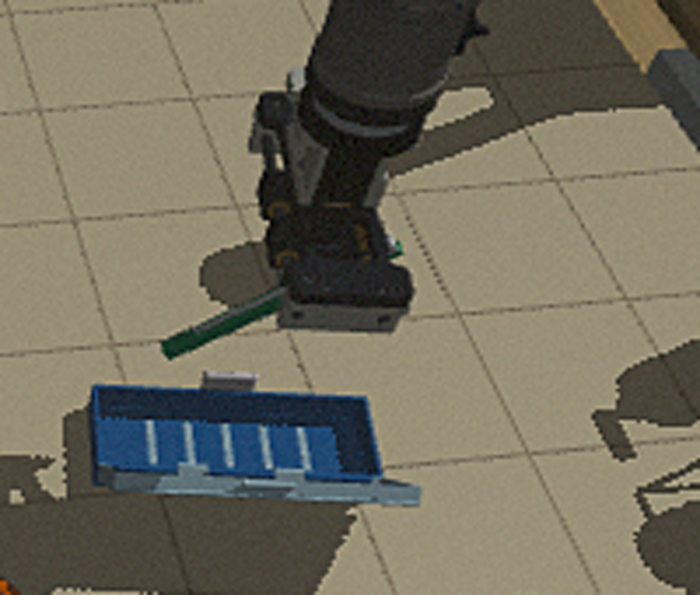

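```bash
python3 - <<'E'
from h import *
c=load("s3");R=cv2.Rodrigues(np.array(c["rvec"],float))[0];o=-R.T@np.array(c["tvec"]).ravel()
a=np.radians(-10);E=np.array([[np.cos(a),np.sin(a)],[-np.sin(a),np.cos(a)]])
for u,v,z in((93,388,28),(366,398,28),(205,374,41),(255,376,41),(382,476,28),(95,484,28)):
    u=u/3.5+380;v=v/3.5+110
    d=np.array([(u-c["cx"])/c["fx"],(v-c["cy"])/c["fy"],1])@R;w=o+d*(z-o[2])/d[2];print(w.round(1),((w[:2]-[471,212])@E.T).round(1))
E
```

```text
[416.2 113.8  28. ] [ -36.9 -106.2]
[451.  326.2  28. ] [-39.6 109. ]
[422.5 200.7  41. ] [-45.8 -19.6]
[429.1 239.4  41. ] [-46.   19.7]
[526.5 312.7  28. ] [ 37.2 108.8]
[509.  94.  28.] [  57.9 -109.6]
```

The box pose is confirmed to about 2 mm and the slope is still about 38°. Now lower.

```bash
python3 -m pendant '[{"linear":[0,0,-30],"twist":0},{"linear":[0,0,-60],"twist":0},{"linear":[0,0,-85],"twist":0},{"linear":[0,0,-100],"twist":0},{"linear":[0,0,-106],"twist":0},{"linear":[0,0,-106],"twist":0}]'
python3 -m pendant '[{"linear":[0,0,-3],"twist":0},{"linear":[0,0,-6],"twist":0},{"linear":[0,0,-9],"twist":0},{"linear":[0,0,-12],"twist":0},{"linear":[0,0,-15],"twist":0}]'
```

```text
time: 8.12
tool_pos: [469.4, 222.7, 66.1]
tcp_rot: [-3.141, -0.001, -0.177]
contact_force: [0.5, 0.4, -0.3]
grip_width: 12.4
time: 8.75
tool_pos: [470.9, 223.7, 52.5]
tcp_rot: [-3.139, -0.005, -0.177]
contact_force: [0.4, 4.4, 5.6]
grip_width: 12.7
```

```bash
python3 -m pendant '[{"linear":[0,0,-3],"twist":0},{"linear":[0,0,-6],"twist":0},{"linear":[0,0,-9],"twist":0},{"linear":[0,0,-12],"twist":0},{"linear":[0,0,-15],"twist":0}]'
```

```text
time: 9.38
tool_pos: [469.3, 222.7, 35.9]
tcp_rot: [-3.141, -0.001, -0.177]
contact_force: [0.4, 2.2, 4.1]
grip_width: 12.6
```

```bash
python3 -m pendant '[{"linear":[0,0,-3],"twist":0},{"linear":[0,0,-6],"twist":0},{"linear":[0,0,-9],"twist":0},{"linear":[0,0,-12],"twist":0},{"linear":[0,0,-15],"twist":0},{"linear":[0,0,-15],"twist":0}]'
python3 -m pendant '[{"linear":[0,0,-2],"twist":0},{"linear":[0,0,-4],"twist":0},{"linear":[0,0,-4],"twist":0}]'
python3 - <<'E'
from h import *
c=snap("scene","s4");f=c["frame"][110:280,380:580];cv2.imwrite("pics/s4c.png",cv2.resize(f,None,fx=3.5,fy=3.5,interpolation=2))
E
```

```text
time: 10.12
tool_pos: [468.8, 222.4, 20.4]
tcp_rot: [3.141, 0.001, -0.177]
contact_force: [1.3, 1.7, 2.3]
grip_width: 13.0
time: 10.5
tool_pos: [469.0, 222.5, 16.6]
tcp_rot: [3.141, 0.0, -0.177]
contact_force: [0.1, 0.7, 1.6]
grip_width: 12.7
```

View pics/s4c.png

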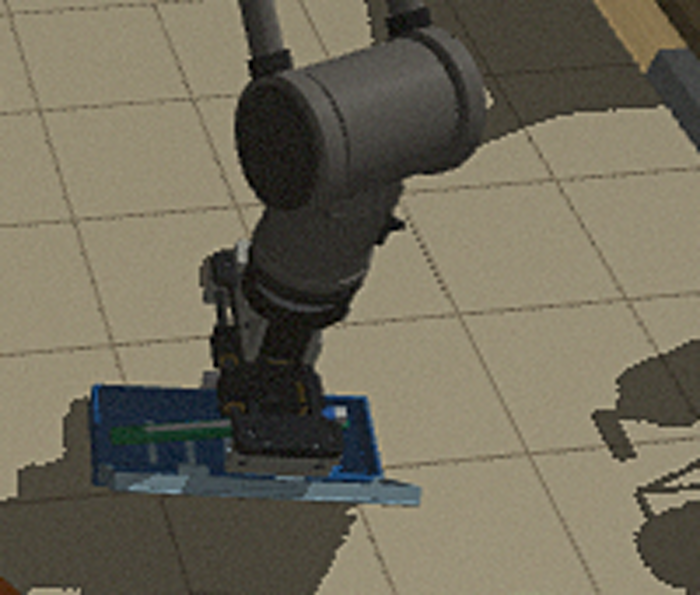

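```bash
python3 -m pendant '[{"linear":[0,0,-2],"twist":0},{"linear":[0,0,-4],"twist":0},{"linear":[0,0,-4],"twist":0}]'; python3 -m pendant '[{"linear":[0,0,-2],"twist":0},{"linear":[0,0,-4],"twist":0},{"linear":[0,0,-4],"twist":0}]'
```

```text
time: 10.92
tool_pos: [468.9, 222.5, 12.5]
tcp_rot: [3.141, 0.0, -0.177]
contact_force: [0.5, 1.4, 2.7]
grip_width: 12.6
time: 11.3
tool_pos: [468.9, 222.5, 8.5]
tcp_rot: [3.141, 0.0, -0.177]
contact_force: [-0.2, 0.6, 2.6]
grip_width: 12.9
```

```bash
python3 -m pendant '[{"linear":[0,0,0],"twist":0},{"linear":[0,0,0],"twist":0},{"linear":[0,0,0],"twist":0},{"linear":[0,0,0],"twist":0}]' 200; python3 -m pendant '[{"linear":[0,0,10],"twist":0},{"linear":[0,0,25],"twist":0},{"linear":[0,0,50],"twist":0},{"linear":[0,0,90],"twist":0},{"linear":[0,0,130],"twist":0},{"linear":[0,-60,160],"twist":0},{"linear":[0,-120,180],"twist":0},{"linear":[0,-180,180],"twist":0},{"linear":[0,-230,180],"twist":0},{"linear":[0,-230,180],"twist":0}]'
python3 - <<'E'
from h import *
c=snap("scene","s5");f=c["frame"][190:275,390:510];cv2.imwrite("pics/s5c.png",cv2.resize(f,None,fx=5,fy=5,interpolation=2))
np.set_printoptions(precision=1,suppress=True)
a=np.radians(-10);E=np.array([[np.cos(a),np.sin(a)],[-np.sin(a),np.cos(a)]])
for n in("s5","t5"):
    if n=="t5": c=snap("top",n)
    P=cloud(c);H=hsv(c);B=(P[...,:2]-[471,212])@E.T;z=P[...,2]
    g=(H[...,0]>45)&(H[...,0]<90)&(H[...,1]>110)&(abs(B[...,0])<40)&(abs(B[...,1])<110)&(z<60)&(z>0)
    b=B[g];o=np.argsort(b[:,1]);print(n,g.sum());print(np.c_[b,z[g]][o][::max(1,g.sum()//10)])
    k=(z>45)&(z<120)&(B[...,0]>30)&(B[...,0]<130)&(abs(B[...,1])<100)
    print("lid maxz",np.percentile(z[k],98),"x",np.percentile(B[...,0][k],[50,90,98]))
E
```

```text
time: 11.8
tool_pos: [469.0, 222.5, 8.7]
tcp_rot: [3.142, 0.0, -0.177]
contact_force: [-0.0, 0.4, -0.2]
grip_width: 19.6
time: 13.05
tool_pos: [469.1, -10.5, 190.0]
tcp_rot: [3.141, -0.002, -0.182]
contact_force: [-0.2, -0.1, -0.4]
grip_width: 19.9
s5 217
[[ -2.5 -93.7  13.4]
 [ -9.7 -82.4  14.1]
 [  1.3 -70.8   6.6]
 [  2.5 -55.7  13.9]
 [  1.5 -35.7   9.6]
 [  2.  -19.7  11.5]
 [ -8.8  -3.3  16.9]
 [  2.   12.5  14. ]
 [ -7.5  24.   16.1]
 [ -4.8  42.2   7.5]
 [  1.1  68.5   8.2]]
lid maxz 91.70668008569722 x [ 95.9 100.1 101.5]
t5 42
[[ -7.7 -89.7  10.6]
 [ -8.3 -88.3  16.5]
 [ -8.4 -84.6  10.1]
 [ -6.5 -82.6  15. ]
 [ -6.8 -79.9  14. ]
 [ -3.4  15.3  17.1]
 [ -3.7  18.3  15.6]
 [ -4.   21.2  13.9]
 [ -4.7  26.5  12.9]
 [ -5.2  32.9   8. ]
 [ -3.9  40.7   8.8]]
lid maxz 90.46624603762221 x [ 86.1  98.  101.4]
```

View pics/s5c.png

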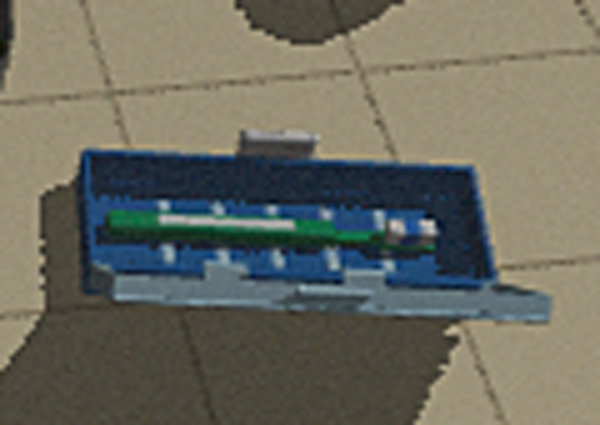

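The brush lies flat with bristles up, at box y about +10 mm. Next: fingers shut, go round behind the lid and swing it.

```bash
python3 -m pendant '[{"linear":[20,20,10],"twist":-8},{"linear":[40,45,15],"twist":-18},{"linear":[60,70,15],"twist":-28},{"linear":[80,95,15],"twist":-38},{"linear":[100,120,15],"twist":-48},{"linear":[120,150,15],"twist":-58},{"linear":[135,175,15],"twist":-68},{"linear":[145,194.5,15],"twist":-78},{"linear":[145,194.5,10],"twist":-80},{"linear":[145,194.5,-20],"twist":-80},{"linear":[145,194.5,-60],"twist":-80},{"linear":[145,194.5,-90],"twist":-80},{"linear":[145,194.5,-116],"twist":-80},{"linear":[145,194.5,-116],"twist":-80},{"linear":[145,194.5,-116],"twist":-80}]' 255
```

```text
time: 15.02
tool_pos: [614.3, 187.3, 74.0]
tcp_rot: [-3.14, 0.0, -1.572]
contact_force: [-0.4, 0.4, 1.3]
grip_width: 0.2
```

```bash
python3 -m pendant '[{"linear":[-10,2,0],"twist":0},{"linear":[-20,4,0],"twist":0},{"linear":[-30,5,0],"twist":0},{"linear":[-40,7,0],"twist":0},{"linear":[-50,9,0],"twist":0},{"linear":[-60,11,0],"twist":0},{"linear":[-70,12,0],"twist":0},{"linear":[-80,14,0],"twist":0},{"linear":[-90,16,0],"twist":0},{"linear":[-100,18,0],"twist":0},{"linear":[-110,19,0],"twist":0},{"linear":[-120,21,0],"twist":0},{"linear":[-130,23,0],"twist":0},{"linear":[-140,25,0],"twist":0},{"linear":[-150,27,0],"twist":0},{"linear":[-150,27,0],"twist":0}]'
python3 - <<'E'
from h import *
c=snap("scene","s6");f=c["frame"][130:280,390:590];cv2.imwrite("pics/s6c.png",cv2.resize(f,None,fx=3.5,fy=3.5,interpolation=2))
E
```

```text
time: 17.02
tool_pos: [463.1, 214.2, 72.7]
tcp_rot: [3.141, -0.0, -1.573]
contact_force: [0.1, 0.2, 0.8]
grip_width: 0.4
```

View pics/s6c.png

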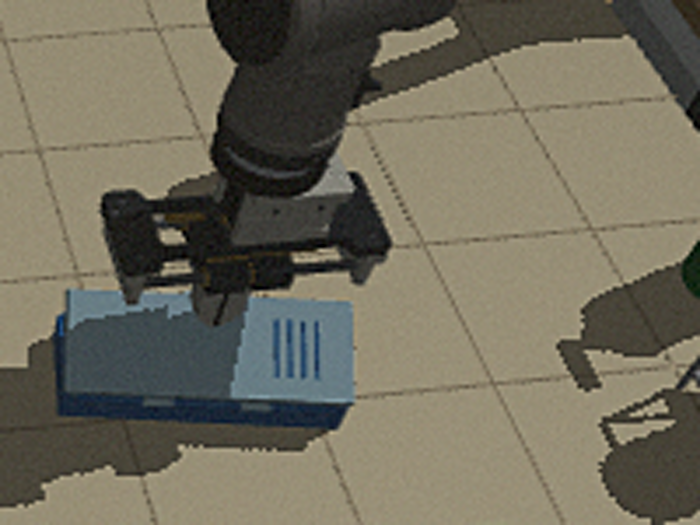

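The lid is over at a shallow angle. Next: move to near the front edge and press.

```bash
python3 -m pendant '[{"linear":[-10,-1,0],"twist":0},{"linear":[-20,-1,0],"twist":0},{"linear":[-20,-1,-5],"twist":0},{"linear":[-20,-1,-10],"twist":0},{"linear":[-20,-1,-15],"twist":0},{"linear":[-20,-1,-18],"twist":0},{"linear":[-20,-1,-18],"twist":0}]'; python3 -m pendant '[{"linear":[0,0,-2],"twist":0},{"linear":[0,0,-4],"twist":0},{"linear":[0,0,-6],"twist":0},{"linear":[0,0,-8],"twist":0},{"linear":[0,0,-8],"twist":0}]'
```

```text
time: 17.95
tool_pos: [444.0, 213.0, 54.4]
tcp_rot: [3.141, -0.0, -1.573]
contact_force: [-0.0, -0.2, 0.6]
grip_width: 0.6
time: 18.58
tool_pos: [443.4, 213.2, 47.4]
tcp_rot: [3.141, 0.0, -1.573]
contact_force: [-3.4, 0.8, 9.4]
grip_width: 0.7
```

```bash
python3 -m pendant '[{"linear":[0,0,-2],"twist":0},{"linear":[0,0,-4],"twist":0},{"linear":[0,0,-4],"twist":0}]'; python3 -m pendant '[{"linear":[0,0,-1],"twist":0},{"linear":[0,0,-1.5],"twist":0},{"linear":[0,0,-1.5],"twist":0}]'
```

```text
time: 18.95
tool_pos: [444.0, 213.1, 42.8]
tcp_rot: [3.142, -0.0, -1.573]
contact_force: [-0.6, 0.6, 2.7]
grip_width: 0.7
time: 19.32
tool_pos: [444.1, 213.2, 42.5]
tcp_rot: [-3.141, 0.0, -1.573]
contact_force: [-6.1, -1.0, 15.6]
grip_width: 0.4
```

The force fell to about 3 N and then built up stiffly at 42.5 mm, which suggests a snap. Retreat and check.

```bash
python3 -m pendant '[{"linear":[0,0,-1],"twist":0},{"linear":[0,0,-1],"twist":0},{"linear":[0,0,10],"twist":0},{"linear":[0,0,50],"twist":0},{"linear":[0,-40,100],"twist":0},{"linear":[0,-90,140],"twist":0},{"linear":[0,-140,150],"twist":0},{"linear":[0,-190,150],"twist":0},{"linear":[0,-230,150],"twist":0},{"linear":[0,-230,150],"twist":0},{"linear":[0,-230,150],"twist":0}]'
python3 - <<'E'
from h import *
c=snap("scene","s7");cv2.imwrite("pics/s7c.png",c["frame"])
a=np.radians(-10);E=np.array([[np.cos(a),np.sin(a)],[-np.sin(a),np.cos(a)]])
for n in("s7","t7"):
    if n=="t7": c=snap("top",n)
    P=cloud(c);B=(P[...,:2]-[471,212])@E.T;z=P[...,2]
    g=(abs(B[...,0])<34)&(abs(B[...,1])<95)&(z>25)&(z<80)
    A=np.c_[B[g],np.ones(g.sum())];s=np.linalg.lstsq(A,z[g],rcond=None)[0];print(n,g.sum(),"slope x,y",s, "z at front",s[2]-40*s[0])
E
```

```text
time: 20.7
tool_pos: [444.0, -16.6, 191.1]
tcp_rot: [3.141, 0.0, -1.574]
contact_force: [0.3, 0.1, -0.0]
grip_width: 0.3
s7 1391 slope x,y [-2.82406743e-03  7.25555291e-04  4.33790713e+01] z at front 43.49203398074473
t7 1745 slope x,y [7.12972438e-05 1.73211374e-03 4.11821631e+01] z at front 41.17931122257702
```

View pics/s7c.png

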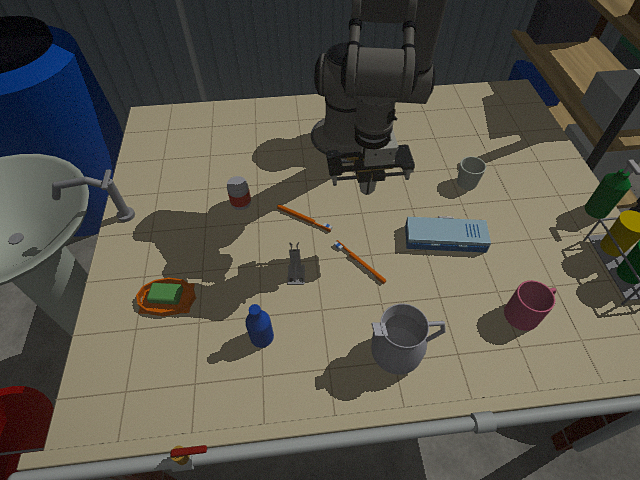

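The lid is level (slope under 0.003) and its front edge is at about 42.5 mm, so it's shut. The mug, jug, cup, tray, bottle and tin are where they were, and the arm is clear. Handing in.

```bash
python3 -c "
from plant import bot
print(bot.close_job())"
```

```text
the job is handed in; nothing more can be done
None
```

I put the toothbrush in the box, shut the lid past its catch and handed the job in at about 21 s of the 61 s allowed. The hand-in gave no verdict.

- **Brush:** I drew it out of the clip along its bristle side and carried it to the box. I set the tail on the floor so it pivoted flat in the fingers, then let go with the fingertips about 6 mm above the floor. The picture before closing showed it flat with bristles up, about 10 mm off centre lengthwise and 4 mm across.
- **Lid:** I swung it over from behind with shut fingers and pressed near the middle of the front edge. The force rose to about 9 N, dropped to about 3 N as the catch gave, then climbed to about 16 N at a hard stop.
- **Last checks:** The lid slope was at most 0.003 in both views. The front edge was at 43.5 mm in one view and 41.2 mm in the other, within the 2 mm calibration error of the expected 42.5 mm. The arm was clear, and the other things looked unmoved in the picture, though I did not measure them.
- **Not checked:** The brush could not be seen once the lid was shut. None of the checks failed.

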